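# Vent the degassing chamber and lift its lid off level

## Task

The degassing chamber is still under vacuum with a mould inside. Let the air in gently: turn the vent valve's lever half way open (45 degrees) and no further, leave it there, and give the air two seconds before you touch the lid. Then take the clear lid by its bow handle, raise it straight up out of the chamber, level all the way, and finish while holding it level and still, centred over the chamber and about 10 cm above it, so that a colleague can take the mould out; leave everything else where it stands.

Things in the scene. Friction and masses are not known exactly. Their poses are not given: they have to be found in the camera images.
- chamber: The degassing chamber: steel pot 200 mm across, 116 mm high, heavy, fixed. Origin: centre of its underside, on the table; z up. The brass vent valve stands out on its -y side (pipe along y, 82 mm high, ends 214 mm from the axis), a short capped pump port on its +y side; carrying loops on the +x and -x sides reach 128 mm from the axis, 75 mm high.
- vent (a joint): Angle of the vent lever (rad): 0 = closed, lever across the pipe, along the chamber's +x; grows clockwise seen from above; 0.785 = half open (diagonal); 1.571 = fully open, in line with the pipe, pointing away from the pot (chamber's -y). Upright hinge, stays where it is left; turning takes about 0.12 N m (2 N at the sleeve).
- vent_hinge (a point): Point on the upright hinge axis of the vent lever, 165 mm from the chamber's axis on its -y side, level with the middle of the lever's sleeve (122 mm above the table).
- vent_grip (a point): Middle of the black sleeve of the vent lever, 64 mm from the hinge axis. The sleeve is 50 mm long along the lever, 13 mm wide and 10 mm high; free space all round and below it.
- lid: Round clear lid, 212 mm across, 12 mm thick, about 0.55 kg, on the chamber's rim at any yaw; a step below it (180 mm across, 8 mm deep) sits inside the rim with 5 mm play. Origin: centre of the face that lies on the rim, 116 mm above the table when seated; z up. On top: a bow handle across the middle along the lid's y, and a dial gauge 42 mm across at y = +74 mm, its top 39 mm above the origin.
- mould: A pink ring-shaped silicone mould, 84 mm across and 32 mm high, lying on the chamber's floor (6 mm above the table) under the lid. Origin: centre of its underside.
- pigment_blue: Bystander: small dropper bottle, 38 mm across and 100 mm tall, standing loose on the pump port's side of the chamber, 30 to 45 mm from its wall. Origin: centre of its underside.
- tape_2: Bystander: small dark roll of tape, 59 mm across and 19 mm high, lying loose to the right of the vent valve. Origin: centre of its underside.
- sanding_block: Bystander: sanding block 49 x 76 x 28 mm, lying loose to the right of the chamber. Origin: centre of its underside.
- lid_balance (a point): Point in the handle's bar over the lid's centre of mass: 15 mm from the bar's middle towards the gauge (lid's +y), 50 mm above the lid's origin; gripped here the lid hangs level. The aluminium bar runs along the lid's y: 14 mm wide (x), 12 mm high, 94 mm long, 68 mm clear between its posts, 32 mm free below it.
- binder_clip: Bystander: binder clip 22 x 32 mm and 39 mm tall, standing loose beside the chamber on the pump port's side. Origin: centre of its underside.

How it is judged:
By the outcome, as a careful person would: the job done as asked, in the order asked, and still so for the second after the job is handed in, while the arm keeps its last pose, push and grip.
It also fails if it takes over 51 s, if anything falls off the work surface, if the arm or the gripper's body presses on something with over 40 N, if the wrist force passes 120 N, or if a joint passes its speed limit or range.

## Robot

A 6-joint arm with a two-finger parallel gripper is mounted at the origin on the work surface; the furniture and walls round the work are solid. World frame = base frame: x ahead of the robot, y to its left, z up, the work surface at z = 0. Lengths are in mm, angles in rad, forces in N, time in s.
With the tool pointing down it reaches from about 150 to 775 mm from the base axis. Payload 6.1 kg.
Tool frame: the origin (TCP) lies between the finger pads; the fingertips stand 17 mm ahead of it and the grasp point (between the pads) lies 2 mm behind it; z points along the fingers, y is the line along which they close (so a half turn about z gives the same grasp; the last joint's range is limited). The gripper opens to 85 mm and grips with 20 to 120 N. Pads are 22 mm wide; open, the fingers measure 114 mm over their backs; the gripper's body (76 mm by 85 mm) begins 54 mm behind the grasp point. The pads swing forward as they close: fully open they stand 13 mm farther back than shut.
Start: joints at [1.142, 0.126, -0.04, 1.405, 0, 1.571], TCP at [218.276, 477.456, 248.295] pointing down, gripper open.
Joint ranges: [-2.72, 2.72], [-0.95, 1.95], [-1.27, 1.35], [-1.78, 2.02], [-1.46, 1.47], [-3.14, 3.14]. Speed limits (rad/s): [2.39, 2.39, 3.01, 3.14, 3.14, 3.14].

## Interface

Orientations are given as a unit quaternion [x, y, z, w].
In Python, from station import bot gives the robot as it stands.
- The arm moves only by the tool move_arm, never from a script. Its argument "deltas" is a list of rows, each an object with "linear": the shift along the tool's x, y, z in mm, a list of three; "roll": the turn about the tool's z in rad. A call has 1 to 20 rows; each row is the pose to reach, as a shift and turn from the pose commanded when the call began, along the tool's axes at that moment; what a row does not reach only later rows make up. A row lasts 1/10 s, in which the tool goes at most 50 mm and 8.59 degrees, less where a joint would pass 70% of its speed; a pose out of reach is approached as far as the arm can. A call with a gripper value outside its range is refused whole. "claw" is the opening, from 0 (shut) to 1 (fully open), set as the call begins (left out, the last holds). The fingers move at their own pace and stop on an object; "grip_force" is the grip in N (left out, the last holds). Time passes only in rows, so rows that repeat a pose let the fingers close. It gives the time, the measured TCP pose, the force, the opening and the grip force at its end, in the units of the state.
- bot.state(): the state, without advancing time (a new reading comes with each control period).
- bot.get_image(name): name is "scene" or "top" or "wrist"; returns the picture (420x560x3 uint8, blue, green, red); there is no depth.
- bot.calibration(name): a dict with "mtx" (3x3 intrinsics, pixels), "k1" (the pictures are not rectified: a ray, as slopes to the right and down, at radius r is drawn at 1 + k1 r^2 times it, then the intrinsics apply), "R" (3x3) and "t" (3): a world point X has camera coordinates R X + t. Camera axes: x right, y down, z forward; pixel columns grow to the right and rows downward; lengths in mm; the calibration is good to about 2 mm. A picture is of the moment at which its call begins: read the wrist's pose just before it. calibration takes no time and is no camera call; for the wrist camera it gives the pose at the moment of the call.
- bot.hand_in(): hands the job in; it is judged then, once.
The state is a dict: "t": time; "joints": joint angles; "qvel": joint speeds; "joint_torque": joint torques, N m; "tool_pos": TCP position; "eef_rot": TCP orientation; "contact_force": force on the tool from outside, world axes, zero at the start; "ft_torque": the same for the moment, N m; "opening": opening from 0.0 (shut) to 1.0 (fully open); "grasp_force": force on a finger pad.
Only numpy, scipy, OpenCV 4.12 (cv2) and the standard library are available. Lean on these libraries where they do the work, as an engineer would, in place of code of your own. Each camera call takes 0.05 s, during which the arm holds its last target. There are 200 camera calls.

## Working session

There is one attempt and no reset: what is moved stays moved. The work goes in short steps, Python scripts to look and compute and a tool call to move; the robot and the scene stay as the last step left them, time stands still between calls to the robot, and variables do not carry over. Pictures are saved under pics/ and viewed, at most 10 in all, crops included, and the job is handed in when it is done.

Besides the shell and the picture viewer there is one more tool, called after ">>>" in YAML: its name, and indented under it one key for each argument. move_arm: Moves the arm, as the interface text tells. Its arguments: {"type":"object","properties":{"deltas":{"type":"array","items":{"type":"object","properties":{"linear":{"type":"array","items":{"type":"number"}},"roll":{"type":"number"}}}},"claw":{"type":"number"},"grip_force":{"type":"number"}},"required":["deltas"]}

```bash
mkdir -p pics; cat > h.py <<'E'
import numpy as np, cv2
from station import bot
def ray(c,u,v):
    K=np.array(c["mtx"]);R=np.array(c["R"]);t=np.array(c["t"])
    d=np.array([(u-K[0,2])/K[0,0],(v-K[1,2])/K[1,1]]);s=d.copy()
    for _ in range(20): s=d/(1+c["k1"]*(s@s))
    w=R.T@np.array([s[0],s[1],1.]);return -R.T@t,w/np.linalg.norm(w)
def plane(c,u,v,z):
    o,w=ray(c,u,v);return o+w*(z-o[2])/w[2]
def tri(rs):
    A=np.zeros((3,3));b=np.zeros(3)
    for o,w in rs:
        P=np.eye(3)-np.outer(w,w);A+=P;b+=P@o
    x=np.linalg.solve(A,b);return x,[np.linalg.norm((np.eye(3)-np.outer(w,w))@(x-o)) for o,w in rs]
def proj(c,X):
    K=np.array(c["mtx"]);p=np.array(c["R"])@X+np.array(c["t"]);s=p[:2]/p[2];s=s*(1+c["k1"]*(s@s))
    return K[0,0]*s[0]+K[0,2],K[1,1]*s[1]+K[1,2]
E
python3 - <<'E'
from h import *
for n in ["scene","top"]:
    im=bot.get_image(n);cv2.imwrite(f"pics/{n}.png",im);c=bot.calibration(n)
    print(n,c["mtx"],c["k1"],(-np.array(c["R"]).T@np.array(c["t"])).round())
s=bot.state();print(s["t"],s["tool_pos"],s["eef_rot"],s["contact_force"])
E
```

```text
scene [[449.83732016   0.         278.45721981]
 [  0.         449.83732016 204.72194616]
 [  0.           0.           1.        ]] -0.011296824171611748 [ -71.   63. 1193.]
top [[405.46308294   0.         281.18428466]
 [  0.         405.46308294 211.10019569]
 [  0.           0.           1.        ]] -0.1172171945111549 [ 376. -145. 1133.]
0.1 [218.15375536 477.16830991 247.62620877] [ 2.12783003e-01  9.77099232e-01 -6.79765432e-04 -1.52091557e-04] [-0.91319441  0.43891281 -0.82434605]
```

View pics/top.png

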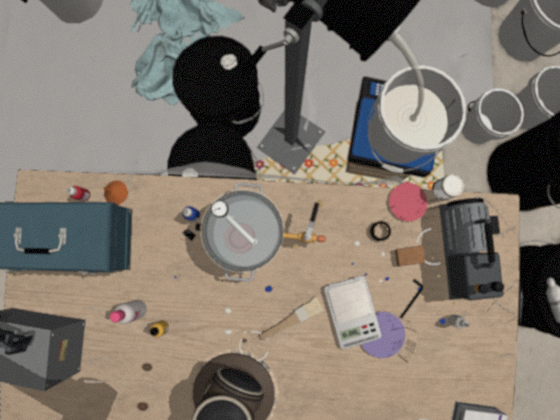

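View pics/scene.png

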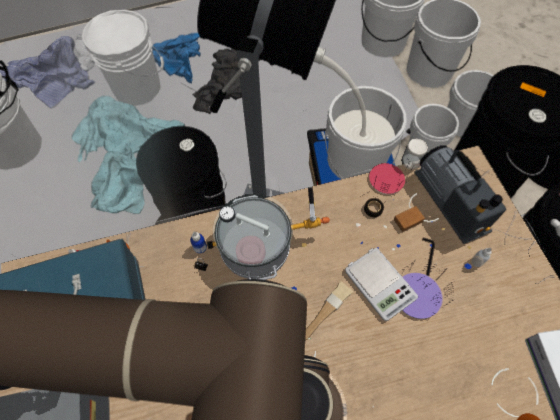

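Top view: chamber at about (242,231), gauge (219,209), handle running to (255,242); vent at (300,237), with the black sleeve at (314,213) pointing up. Scene view: chamber at (253,238), sleeve (311,197). I'll zoom in on both.

```bash
python3 - <<'E'
from h import *
a=cv2.imread("pics/top.png")[180:290,180:340];b=cv2.imread("pics/scene.png")[175:285,185:345]
cv2.imwrite("pics/z.png",cv2.resize(np.vstack([np.hstack([a,b])]),None,fx=2.5,fy=2.5,interpolation=cv2.INTER_CUBIC))
for n,(u0,v0) in dict(top=(300,195),scene=(300,180)).items():
    im=cv2.imread(f"pics/{n}.png");c=bot.calibration(n)
    roi=im[v0:v0+38,u0:u0+32];m=(roi.max(2)<60).astype(np.uint8)
    k,l,st,ce=cv2.connectedComponentsWithStats(m)
    i=1+np.argmax(st[1:,4]);p=ce[i]+[u0,v0];print(n,"sleeve",p,st[i],plane(c,*p,122).round(1))
# circle checks
c=bot.calibration("top")
print("chamber approx",plane(c,242,231,128),plane(c,219,209,155),plane(c,255,242,166))
E
```

```text
top sleeve [314.10416667 211.89583333] [11  9  7 17 48] [ 482.9 -224.7  122. ]
scene sleeve [310.45454545 194.89090909] [ 8  8  5 15 55] [ 485.7 -224.1  122. ]
chamber approx [437.92927839 -43.90031937 128.        ] [490.89768125   9.13555682 155.        ] [408.79332046 -78.51228142 166.        ]
```

View pics/z.png

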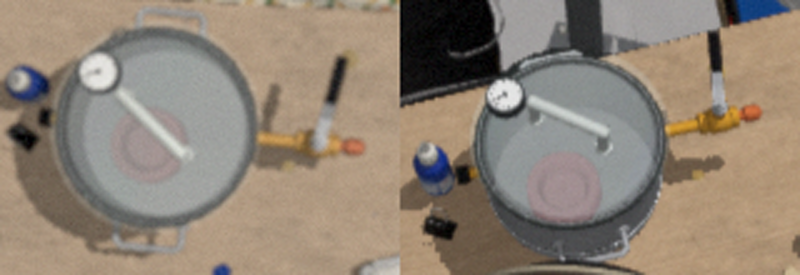

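Zoom: gauge, bar and sleeve are clear in both views; the handle runs diagonally from the gauge (upper left) to lower right, and the pipe slopes slightly down to the right. Triangulating next.

```bash
python3 - <<'E'
from h import *
# pixel picks from zoom (zoom/2.5+offset)
P=dict(gauge=((98,72),(505,96)),barA=((117,92),(530,102)),barB=((188,156),(606,133)),sleeveTip=((348,54),(713,32)),sleeveIn=((333,96),(717,72)),cap=((353,146),(751,113)),hinge=((321,140),(719,118)))
ct,cs=bot.calibration("top"),bot.calibration("scene")
for k,(a,b) in P.items():
    a=np.array(a)/2.5+[180,180];b=(np.array(b)-[400,0])/2.5+[185,175]
    x,r=tri([ray(ct,*a),ray(cs,*b)]);print(k,x.round(1),np.round(r,1))
x,r=tri([ray(ct,314.1,211.9),ray(cs,310.5,194.9)]);print("sleeve",x,r)
print(plane(ct,(156/2.5)+180,(128/2.5)+180,122))
s=bot.state();from scipy.spatial.transform import Rotation as R
M=R.from_quat(s["eef_rot"]).as_matrix();print(M.round(3))
cw=bot.calibration("wrist");Rw,t=np.array(cw["R"]),np.array(cw["t"]);print("cam in tool",M.T@(-Rw.T@t-s["tool_pos"]),(M.T@Rw.T).round(3),cw["mtx"])
E
```

```text
gauge [491.8   9.4 153.3] [0.5 0.5]
barA [470.4 -11.5 165. ] [0.3 0.3]
barB [409.1 -76.3 164.2] [2.8 2.8]
sleeveTip [ 510.9 -236.7  112.9] [2.6 2.6]
sleeveIn [ 468.6 -223.1  100.8] [0.5 0.5]
cap [ 417.8 -244.3   80.2] [0.3 0.3]
hinge [ 425.3 -210.5   76.7] [1.3 1.3]
sleeve [ 482.64448584 -223.55911945  127.04612655] [np.float64(0.7923326922251857), np.float64(0.7923326922252273)]
[437.77929697 -44.29485109 122.        ]
[[-0.909  0.416 -0.001]
 [ 0.416  0.909 -0.001]
 [ 0.    -0.001 -1.   ]]
cam in tool [  82.87020042   -1.1430934  -125.24524602] [[ 0.    -0.946 -0.325]
 [ 1.     0.    -0.   ]
 [ 0.001 -0.325  0.946]] [[371.54715914   0.         281.21623581]
 [  0.         371.54715914 218.60451076]
 [  0.           0.           1.        ]]
```

>>> move_arm:
  deltas:
    - {"linear": [0, 0, -25]}
    - {"linear": [-10, -10, -55]}
    - {"linear": [-35, -35, -80]}
    - {"linear": [-65, -65, -82]}
    - {"linear": [-100, -100, -82]}
    - {"linear": [-135, -135, -82]}
    - {"linear": [-170, -170, -82]}
    - {"linear": [-205, -205, -82]}
    - {"linear": [-240, -240, -82]}
    - {"linear": [-275, -275, -82]}
    - {"linear": [-310, -310, -82]}
    - {"linear": [-340, -345, -82]}
    - {"linear": [-362, -367, -82]}
    - {"linear": [-375, -380, -82]}
    - {"linear": [-380, -383, -82]}
    - {"linear": [-380, -383, -82]}
    - {"linear": [-380, -383, -82]}

```text
$.deltas[0]: bad value
```

```bash
cat > shot.py <<'E'
from h import *;import sys,pickle
n=sys.argv[1];s=bot.state();c=bot.calibration("wrist");im=bot.get_image("wrist")
cv2.imwrite(f"pics/{n}.png",im);pickle.dump((s,c),open(f"{n}.pkl","wb"));print(s["t"],s["tool_pos"].round(1) if hasattr(s["tool_pos"],"round") else s["tool_pos"],s["joints"],s["eef_rot"])
E
python3 shot.py w1
```

```text
0.1 [218.2 477.2 247.6] [ 1.14197997e+00  1.26321438e-01 -4.04615659e-02  1.40540644e+00
  7.97154768e-06  1.57082469e+00] [ 2.12783003e-01  9.77099232e-01 -6.79765432e-04 -1.52091557e-04]
```

View pics/w1.png

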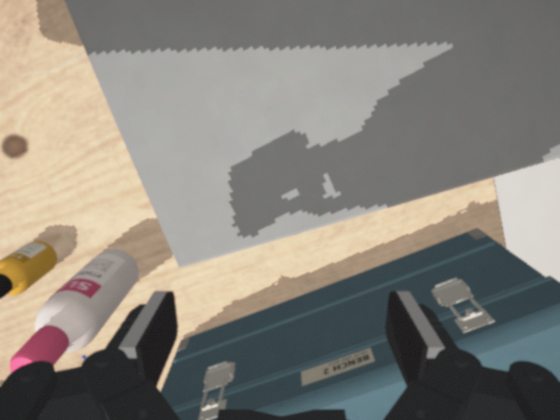

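The move was refused because rows need "roll"; this picture shows only the start area, with the fingers along the bottom (v>290). Resending.

>>> move_arm:
  deltas:
    - {"linear": [0, 0, -25], "roll": 0}
    - {"linear": [-10, -10, -55], "roll": 0}
    - {"linear": [-35, -35, -80], "roll": 0}
    - {"linear": [-65, -65, -82], "roll": 0}
    - {"linear": [-100, -100, -82], "roll": 0}
    - {"linear": [-135, -135, -82], "roll": 0}
    - {"linear": [-170, -170, -82], "roll": 0}
    - {"linear": [-205, -205, -82], "roll": 0}
    - {"linear": [-240, -240, -82], "roll": 0}
    - {"linear": [-275, -275, -82], "roll": 0}
    - {"linear": [-310, -310, -82], "roll": 0}
    - {"linear": [-340, -345, -82], "roll": 0}
    - {"linear": [-362, -367, -82], "roll": 0}
    - {"linear": [-375, -380, -82], "roll": 0}
    - {"linear": [-380, -383, -82], "roll": 0}
    - {"linear": [-380, -383, -82], "roll": 0}
    - {"linear": [-380, -383, -82], "roll": 0}

```text
t: 1.85
tool_pos: [404.4, -28.2, 330.2]
eef_rot: [0.212, 0.977, 0.0, -0.0]
contact_force: [0.1, 0.8, 0.3]
opening: 0.999
grasp_force: 0.0
```

```bash
python3 shot.py w2
```

```text
1.85 [404.4 -28.2 330.2] [-6.99234657e-02 -8.49646329e-02 -7.55868945e-02  1.58062623e+00
  2.79990542e-04  3.58267376e-01] [ 2.12463612e-01  9.77168943e-01  1.06061156e-04 -2.43848645e-04]
```

View pics/w2.png

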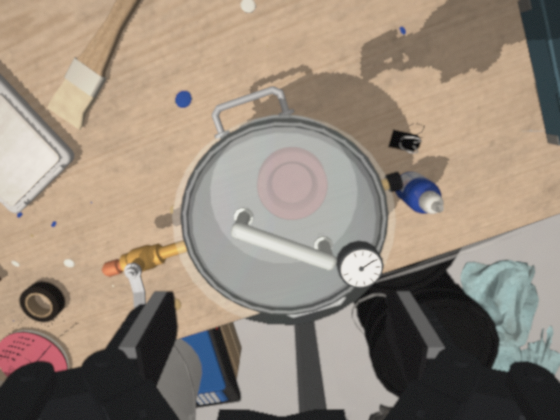

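w2: chamber rim centred about (285,215), bar from (236,231) to (333,263), gauge (360,266), vent hinge about (133,268), sleeve hidden behind the finger. Moving toward the valve for the second place.

>>> move_arm:
  deltas:
    - {"linear": [-10, -12, 0], "roll": 0}
    - {"linear": [-30, -38, 0], "roll": 0}
    - {"linear": [-58, -73, 0], "roll": 0}
    - {"linear": [-86, -108, 0], "roll": 0}
    - {"linear": [-106, -133, 0], "roll": 0}
    - {"linear": [-115, -145, 0], "roll": 0}
    - {"linear": [-115, -145, 0], "roll": 0}
    - {"linear": [-115, -145, 0], "roll": 0}
  claw: 0.6

```text
t: 2.7
tool_pos: [448.8, -207.4, 330.4]
eef_rot: [0.212, 0.977, 0.0, -0.0]
contact_force: [-0.5, -0.2, -0.4]
opening: 0.595
grasp_force: 0.0
```

```bash
python3 shot.py w3
```

```text
2.7 [ 448.8 -207.4  330.4] [-4.33139962e-01  8.29536581e-02  9.25209311e-02  1.58083784e+00
  5.30797679e-04 -5.21013469e-03] [ 2.12336107e-01  9.77196629e-01  3.10605155e-04 -1.73742001e-04]
```

View pics/w3.png

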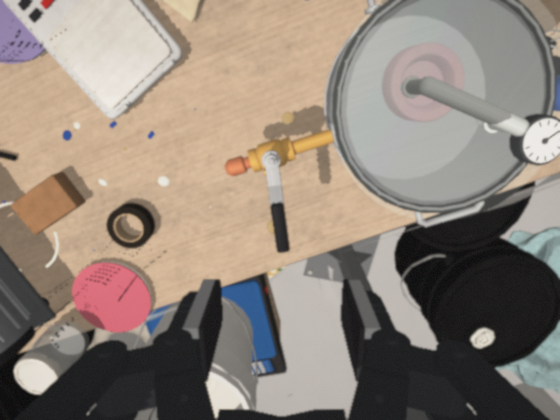

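w3: sleeve from about (277,204) to (283,250), hinge nut at (272,157), pipe from (330,140) to the cap at (228,167), bar from (415,87) to (520,128), gauge (543,140).

```bash
python3 - <<'E'
from h import *;import pickle
C={n:pickle.load(open(n+".pkl","rb"))[1] for n in("w2","w3")};C["top"]=bot.calibration("top");C["scene"]=bot.calibration("scene")
I={n:cv2.imread(f"pics/{n}.png") for n in C}
def comp(n,u0,v0,u1,v1,f):
    m=f(I[n][v0:v1,u0:u1].astype(int)).astype(np.uint8);k,l,st,ce=cv2.connectedComponentsWithStats(m)
    i=1+np.argmax(st[1:,4]);ys,xs=np.where(l==i);return np.c_[xs+u0,ys+v0].astype(float),st[i]
p,st=comp("w3",262,196,298,260,lambda a:a.max(2)<60)
c=p.mean(0);d=np.linalg.svd(p-c)[2][0] if 0 else np.linalg.eigh(np.cov((p-c).T))[1][:,1];q=(p-c)@d
print("w3 sleeve",c,d,st,q.min(),q.max())
a=[ray(C["w3"],*c),ray(C["top"],314.1,211.9),ray(C["scene"],310.5,194.9)]
print("sleeve tri3",tri(a),"w3+top",tri(a[:2])[0],"w3+sc",tri([a[0],a[2]])[0])
for z in(117,122,127):
    e=[plane(C["w3"],*(c+s*d),z) for s in(q.min(),q.max())];dd=e[0]-e[1];dd=dd if dd[0]>0 else -dd
    print(z,plane(C["w3"],*c,z).round(1),"len",np.linalg.norm(dd).round(1),"ang",np.arctan2(dd[1],dd[0]).round(3))
p0=plane(C["w3"],228,167,82);p1=plane(C["w3"],330,140,82);dd=p0-p1;print("pipe",p0,p1,"yaw",np.arctan2(dd[0],-dd[1]),"nut",plane(C["w3"],272,157,122))
# bar / gauge
for k,u,v in(("A",(332,263),(520,128)),("B",(237,231),(416,87)),("gauge",(360.5,266.5),(543,140)),("nut",(133,268),(272,157))):
    x,r=tri([ray(C["w2"],*u),ray(C["w3"],*v)]);print(k,x.round(1),np.round(r,1))
# rim circle: rim fit from w2 outer edge picks at z=122
pts=np.array([[181,215],[285,116],[388,210],[290,313],[212,290],[360,290-5],[210,140],[360,142]],float)
X=np.array([plane(C["w2"],*t,122)[:2] for t in pts]);A=np.c_[2*X,np.ones(len(X))];s=np.linalg.lstsq(A,(X**2).sum(1),rcond=None)[0];print("rim",s[:2],np.sqrt(s[2]+s[:2]@s[:2]))
E
```

```text
w3 sleeve [279.85684211 226.77684211] [0.14159157 0.98992516] [ 10   8  16  47 475] -23.376648600886696 23.71741616039429
sleeve tri3 (array([ 482.63111692, -224.19736157,  126.91105142]), [np.float64(1.2205591749792049), np.float64(0.31309570223451283), np.float64(1.3816833925462695)]) w3+top [ 481.94153723 -224.59880124  129.09517   ] w3+sc [ 484.56442602 -225.0358835   122.69889838]
117 [ 485.8 -227.   117. ] len 48.7 ang -0.295
122 [ 484.1 -226.2  122. ] len 48.0 ang -0.295
127 [ 482.5 -225.4  127. ] len 47.3 ang -0.295
pipe [ 416.71313885 -253.49402768   82.        ] [ 434.58222963 -148.83407657   82.        ] yaw -0.1691041843506055 nut [ 420.41044817 -204.81102706  122.        ]
A [474.  -13.5 164.2] [0.7 0.7]
B [414.1 -77.3 156.7] [2.2 2.2]
gauge [494.4   8.2 153.3] [0.2 0.2]
nut [ 421.5 -205.8  112.2] [0.3 0.3]
rim [438.24614987 -42.09502447] 100.77974935697353
```

```bash
python3 - <<'E'
from h import *;import pickle
C={n:pickle.load(open(n+".pkl","rb"))[1] for n in("w2","w3")};C["top"]=bot.calibration("top");C["scene"]=bot.calibration("scene")
out=[]
for n,(u0,v0,u1,v1) in dict(w3=(220,125,340,185),w2=(95,235,192,285),top=(280,225,330,248),scene=(288,210,335,238)).items():
    im=cv2.imread(f"pics/{n}.png");h=cv2.cvtColor(im,cv2.COLOR_BGR2HSV)[v0:v1,u0:u1].astype(int)
    m=((h[...,0]<24)&(h[...,1]>150)&(h[...,2]>90)).astype(np.uint8)
    k,l,st,ce=cv2.connectedComponentsWithStats(m);i=1+np.argmax(st[1:,4]);ys,xs=np.where(l==i)
    P=np.c_[xs+u0,ys+v0].astype(float);W=np.array([plane(C[n],*p,82)[:2] for p in P])
    # centreline: median across bins along y
    c=W.mean(0);q=-W[:,1];bins=np.arange(q.min(),q.max(),6);L=[]
    for b in bins:
        s=W[(q>=b)&(q<b+6)]
        if len(s)>3: L.append([(s[:,0].min()+s[:,0].max())/2,s[:,1].mean(),np.ptp(s[:,0])])
    L=np.array(L);f=np.polyfit(L[:,1],L[:,0],1);print(n,st[i],"slope->yaw",-f[0],"ends",q.min(),q.max(),"x at y=-205",np.polyval(f,-205),"x at -42",np.polyval(f,-42));print(L.round(0).tolist())
    big=cv2.resize(im[v0-10:v1+ (80 if n=="w3" else 10),u0-10:u1+10],None,fx=4,fy=4,interpolation=cv2.INTER_CUBIC)
    if n=="w3": cv2.imwrite("pics/z3.png",big)
E
```

```text
Traceback (most recent call last):
ValueError: attempt to get argmax of an empty sequence
```

```bash
python3 - <<'E'
from h import *;import pickle
C={n:pickle.load(open(n+".pkl","rb"))[1] for n in("w2","w3")};C["top"]=bot.calibration("top");C["scene"]=bot.calibration("scene")
im=cv2.imread("pics/w3.png");cv2.imwrite("pics/z3.png",cv2.resize(im[115:265,215:345],None,fx=4,fy=4,interpolation=cv2.INTER_CUBIC))
h=cv2.cvtColor(im,cv2.COLOR_BGR2HSV);print(h[143:148,310],h[167,232:240:3],h[150,300])
for n,(u0,v0,u1,v1) in dict(w3=(220,125,333,185),w2=(95,235,188,285),top=(283,225,330,248),scene=(292,210,335,238)).items():
    im=cv2.imread(f"pics/{n}.png");h=cv2.cvtColor(im,cv2.COLOR_BGR2HSV)[v0:v1,u0:u1].astype(int)
    m=((h[...,0]<26)&(h[...,1]>np.percentile(h[...,1],50)+50)).astype(np.uint8)
    k,l,st,ce=cv2.connectedComponentsWithStats(m);i=1+np.argmax(st[1:,4]);ys,xs=np.where(l==i)
    W=np.array([plane(C[n],x+u0,y+v0,82)[:2] for x,y in zip(xs,ys)])
    q=-W[:,1];L=[]
    for b in np.arange(q.min(),q.max(),8):
        s=W[(q>=b)&(q<b+8)]
        if len(s)>3: L.append([(s[:,0].min()+s[:,0].max())/2,s[:,1].mean(),np.ptp(s[:,0])])
    L=np.array(L);f=np.polyfit(L[:,1],L[:,0],1);print(n,st[i],"yaw",-f[0],"ends",q.min(),q.max(),"x at -205,-42",np.polyval(f,[-205,-42]));print(L.round(0).astype(int).tolist())
E
```

```text
[[ 19 143 228]
 [ 19 143 226]
 [ 19 146 222]
 [ 18 147 218]
 [ 18 146 209]] [[ 10 139 231]
 [ 10 136 232]
 [ 10 138 233]] [ 18 146 213]
w3 [   6    6  107   44 1552] yaw -0.12100602249958163 ends 145.49796768065684 256.7757302014498 x at -205,-42 [423.18186791 442.90584958]
[[430, -150, 12], [429, -158, 14], [429, -165, 13], [428, -174, 12], [426, -182, 14], [426, -190, 21], [424, -198, 25], [424, -205, 26], [414, -214, 9], [422, -222, 21], [422, -229, 22], [420, -238, 15], [419, -246, 17], [419, -253, 15]]
w2 [   8    9   75   32 1107] yaw -0.10916304363863323 ends 166.69747460742596 258.8445176186921 x at -205,-42 [423.42588062 441.21945674]
[[428, -171, 13], [426, -179, 15], [426, -187, 21], [424, -195, 25], [424, -203, 26], [423, -211, 27], [422, -218, 23], [416, -227, 11], [420, -235, 14], [420, -243, 16], [419, -251, 16], [420, -256, 11]]
top [  1   8  22   9 111] yaw -0.13979024783831187 ends 148.08174724464604 202.23664343627445 x at -205,-42 [421.02857839 443.81438879]
[[428, -152, 10], [428, -161, 10], [425, -169, 10], [425, -177, 10], [422, -185, 16], [424, -192, 18], [422, -198, 21]]
scene [  0   7  38  12 233] yaw -0.11437433284401138 ends 148.35464621457857 254.39608936756213 x at -205,-42 [422.93998542 441.58300167]
[[429, -152, 11], [428, -160, 15], [428, -168, 13], [426, -176, 14], [427, -185, 23], [425, -193, 25], [423, -200, 28], [418, -208, 20], [419, -216, 18], [421, -224, 24], [422, -232, 15], [420, -241, 17], [419, -248, 16]]
```

View pics/z3.png

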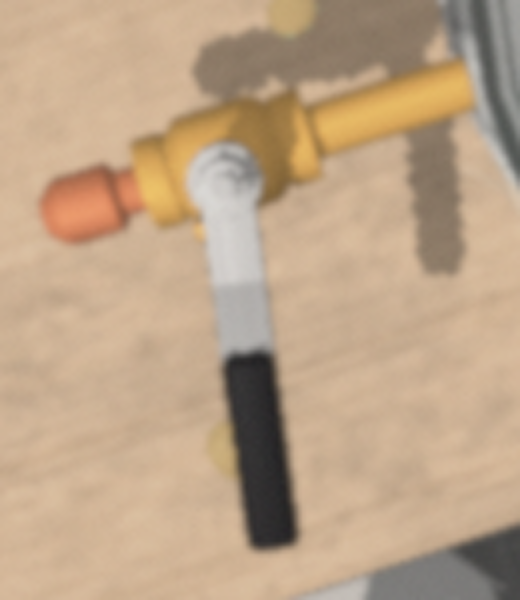

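The zoom shows the lever is already a bit past square to the pipe (about 10°), so the turn must be set by absolute angle: pipe yaw ≈ -0.118, lever now ≈ -0.30, target ≈ -0.90. Going down on the sleeve at (482.6,-224.8,122).

>>> move_arm:
  deltas:
    - {"linear": [-5, 0, 8], "roll": -0.02}
    - {"linear": [-14, 0, 28], "roll": -0.05}
    - {"linear": [-25, -1, 55], "roll": -0.09}
    - {"linear": [-34, -2, 85], "roll": -0.12}
    - {"linear": [-38, -2, 115], "roll": -0.126}
    - {"linear": [-38, -2, 143], "roll": -0.126}
    - {"linear": [-38, -2, 168], "roll": -0.126}
    - {"linear": [-38, -2, 186], "roll": -0.126}
    - {"linear": [-38, -2, 198], "roll": -0.126}
    - {"linear": [-38, -2, 205], "roll": -0.126}
    - {"linear": [-38, -2, 208], "roll": -0.126}
    - {"linear": [-38, -2, 208], "roll": -0.126}
  claw: 0.6

```text
t: 3.95
tool_pos: [482.9, -226.1, 122.6]
eef_rot: [0.151, 0.989, -0.0, 0.0]
contact_force: [0.1, 0.1, -0.1]
opening: 0.599
grasp_force: 0.0
```

```bash
python3 shot.py w4
```

```text
3.95 [ 482.9 -226.1  122.6] [-4.37831715e-01  1.70298344e-01 -2.64611773e-01  1.13528938e+00
  2.59664230e-05 -1.35506495e-01] [ 1.50587576e-01  9.88596628e-01 -7.19259284e-05  2.89907534e-04]
```

View pics/w4.png

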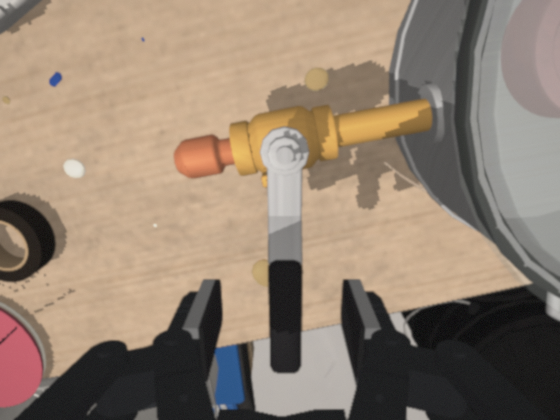

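Lever stands vertical in the picture at u≈285, between the fingers (220/342), and the pipe slopes 10°, confirming a start of about 0.18. Shift 1 mm and grip gently.

>>> move_arm:
  deltas:
    - {"linear": [0, 1.3, 0], "roll": 0}
    - {"linear": [0, 1.3, 0], "roll": 0}
    - {"linear": [0, 1.3, 0], "roll": 0}
    - {"linear": [0, 1.3, 0], "roll": 0}
    - {"linear": [0, 1.3, 0], "roll": 0}
    - {"linear": [0, 1.3, 0], "roll": 0}
    - {"linear": [0, 1.3, 0], "roll": 0}
    - {"linear": [0, 1.3, 0], "roll": 0}
  claw: 0
  grip_force: 20

```text
t: 4.8
tool_pos: [483.4, -225.0, 122.8]
eef_rot: [0.151, 0.989, -0.0, 0.001]
contact_force: [0.0, 1.2, 5.6]
opening: 0.145
grasp_force: 25.8
```

>>> move_arm:
  deltas:
    - {"linear": [0.05, -2.6, 0], "roll": 0.04}
    - {"linear": [0.2, -5.2, 0], "roll": 0.08}
    - {"linear": [0.5, -7.7, 0], "roll": 0.12}
    - {"linear": [0.8, -10.3, 0], "roll": 0.16}
    - {"linear": [1.3, -12.8, 0], "roll": 0.2}
    - {"linear": [1.9, -15.4, 0], "roll": 0.24}
    - {"linear": [2.5, -17.9, 0], "roll": 0.28}
    - {"linear": [3.3, -20.3, 0], "roll": 0.32}
    - {"linear": [4.1, -22.8, 0], "roll": 0.36}
    - {"linear": [5.1, -25.2, 0], "roll": 0.4}
    - {"linear": [6.2, -27.5, 0], "roll": 0.44}
    - {"linear": [7.3, -29.8, 0], "roll": 0.48}
    - {"linear": [8.6, -32.1, 0], "roll": 0.52}
    - {"linear": [9.9, -34.3, 0], "roll": 0.56}
    - {"linear": [10.9, -35.9, 0], "roll": 0.59}
    - {"linear": [10.9, -35.9, 0], "roll": 0.59}
    - {"linear": [10.9, -35.9, 0], "roll": 0.59}

```text
t: 6.5
tool_pos: [462.4, -255.8, 122.8]
eef_rot: [0.432, 0.902, 0.001, 0.001]
contact_force: [0.7, 2.2, 4.7]
opening: 0.143
grasp_force: 25.9
```

```bash
python3 shot.py w5; python3 -c "
from h import *
s=bot.state();print(s['contact_force'],s['ft_torque'])
a=cv2.imread('pics/w5.png')"
```

```text
6.5 [ 462.4 -255.8  122.8] [-5.05807447e-01  1.61124503e-01 -2.75171670e-01  1.13351410e+00
  1.07745177e-03  3.87357281e-01] [4.31885245e-01 9.01928269e-01 5.08598698e-04 5.24050925e-04]
[1.03126459 1.62037034 5.7218844 ] [ 0.42759694 -0.14622573 -0.20592245]
```

View pics/w5.png

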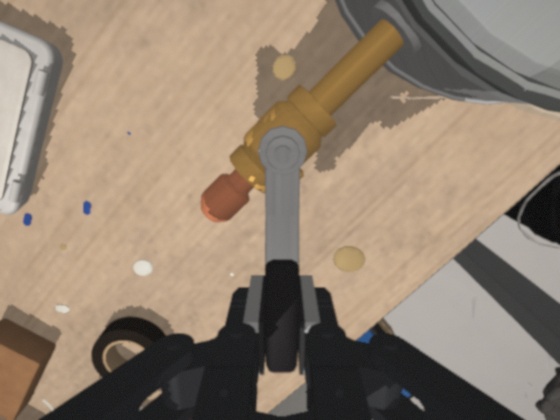

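w5: lever still vertical at u≈283 with the sleeve in the fingers, pipe now diagonal from (215,205) to (395,40). Numeric check of the angle between lever and pipe.

```bash
python3 - <<'E'
from h import *;import pickle
for n,(u0,v0,u1,v1),skip in(("w4",(165,90,430,185),None),("w5",(190,10,405,235),None)):
    s,c=pickle.load(open(n+".pkl","rb"));im=cv2.imread(f"pics/{n}.png")
    h=cv2.cvtColor(im,cv2.COLOR_BGR2HSV)[v0:v1,u0:u1].astype(int)
    m=((h[...,0]<26)&(h[...,1]>125)).astype(np.uint8);m=cv2.morphologyEx(m,cv2.MORPH_OPEN,np.ones((3,3)))
    k,l,st,ce=cv2.connectedComponentsWithStats(m);i=1+np.argmax(st[1:,4]);ys,xs=np.where(l==i)
    W=np.array([plane(c,x+u0,y+v0,82)[:2] for x,y in zip(xs,ys)])
    for it in range(3):
        y=0.12 if it==0 else yaw
        d=np.array([-np.sin(y),-np.cos(y)]);e=np.array([np.cos(y),-np.sin(y)]);q=W@d;w=W@e;L=[]
        for b in np.arange(q.min()+2,q.max()-5,4):
            k=(q>=b)&(q<b+4)
            if k.sum()>5:L.append([q[k].mean(),(w[k].min()+w[k].max())/2,np.ptp(w[k])])
        L=np.array(L);g=(L[:,2]<19) # thin pipe & cap only
        f=np.polyfit(L[g,0],L[g,1],1);yaw=y-f[0] 
    x=np.array([2*s["eef_rot"][0]**2-1,2*s["eef_rot"][0]*s["eef_rot"][1]])
    print(n,st[i],"pipe yaw",-yaw,"lever",np.arctan2(-x[1],-x[0]),"vent",-np.arctan2(-x[1],-x[0])-yaw);print(L.round(1)[:,1:].tolist())
E
```

```text
w4 [  10   10  255   77 8689] pipe yaw -0.13928647803315464 lever -0.30232518564136845 vent 0.16303870760821382
[[446.6, 13.1], [446.6, 13.2], [446.7, 13.2], [446.9, 13.1], [447.1, 13.2], [447.1, 13.4], [447.3, 13.3], [447.3, 13.4], [447.4, 13.4], [449.3, 16.7], [447.7, 23.1], [447.6, 23.2], [448.2, 24.3], [447.8, 26.5], [438.9, 8.4], [438.1, 6.9], [438.4, 7.3], [440.0, 9.9], [447.7, 24.8], [448.5, 22.7], [448.5, 22.8], [448.6, 22.1], [448.8, 13.6], [448.9, 16.8], [448.9, 16.7], [449.0, 16.8], [449.0, 16.6]]
w5 [  12   11  200  200 8518] pipe yaw -0.14354424566133353 lever -0.8931637811376012 vent 0.7496195354762677
[[447.0, 13.1], [447.1, 13.2], [447.2, 13.0], [447.3, 13.1], [447.5, 13.1], [447.5, 13.0], [447.6, 12.9], [447.7, 13.0], [447.9, 13.0], [448.0, 13.1], [448.0, 22.8], [448.1, 22.9], [448.8, 24.6], [448.6, 26.5], [448.5, 26.3], [438.8, 6.7], [438.4, 5.2], [439.2, 6.8], [441.7, 10.9], [446.2, 16.7], [448.2, 20.8], [448.8, 21.1], [449.2, 12.9], [449.6, 16.3], [449.6, 16.1], [449.7, 16.2], [449.8, 16.2]]
```

Residual slope taken off, the pipe yaw is -0.116 in both pictures, so the vent stands at ≈0.777 (44.5°). Releasing, rising, and moving over the lid with a turn.

>>> move_arm:
  deltas:
    - {"linear": [0, 0, 0], "roll": 0}
    - {"linear": [0, 0, 0], "roll": 0}
    - {"linear": [0, 0, 0], "roll": 0}
    - {"linear": [0, 0, 0], "roll": 0}
    - {"linear": [0, 0, -6], "roll": 0}
    - {"linear": [0, 0, -20], "roll": 0}
    - {"linear": [0, 0, -42], "roll": 0}
    - {"linear": [0, 0, -72], "roll": 0}
    - {"linear": [0, 0, -105], "roll": -0.05}
    - {"linear": [5, 3, -138], "roll": -0.17}
    - {"linear": [18, 10, -168], "roll": -0.31}
    - {"linear": [40, 23, -190], "roll": -0.45}
    - {"linear": [65, 37, -202], "roll": -0.59}
    - {"linear": [92, 53, -207], "roll": -0.73}
    - {"linear": [118, 68, -207], "roll": -0.87}
    - {"linear": [142, 82, -207], "roll": -1.01}
    - {"linear": [160, 92, -207], "roll": -1.15}
    - {"linear": [172, 99, -207], "roll": -1.29}
    - {"linear": [179, 103, -207], "roll": -1.43}
    - {"linear": [179, 103, -207], "roll": -1.56}
  claw: 0.6

```text
t: 8.55
tool_pos: [429.6, -51.0, 330.0]
eef_rot: [-0.331, 0.944, -0.0, 0.0]
contact_force: [1.1, -0.1, -0.8]
opening: 0.598
grasp_force: 0.0
```

>>> move_arm:
  deltas:
    - {"linear": [0, 0, 0], "roll": -0.1}
    - {"linear": [0, 0, 0], "roll": -0.14}
    - {"linear": [0, 0, 0], "roll": -0.14}
  claw: 1

```text
t: 8.85
tool_pos: [429.8, -51.9, 329.7]
eef_rot: [-0.393, 0.92, -0.0, 0.0]
contact_force: [0.7, -0.4, 0.6]
opening: 1.002
grasp_force: 0.0
```

```bash
python3 shot.py w6
```

```text
8.85 [429.8 -51.9 329.7] [-1.20124813e-01 -3.44607226e-02 -2.97289425e-02  1.57509024e+00
 -5.77804945e-05 -9.27456944e-01] [-3.92792372e-01  9.19627155e-01 -1.34519876e-04  1.75130652e-04]
```

View pics/w6.png

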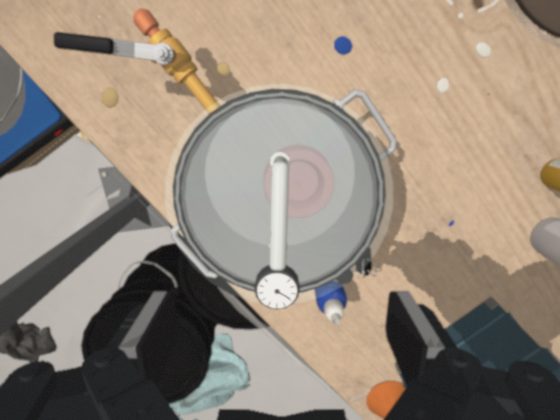

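w6: bar runs almost vertically from (280,155) to (277,268), gauge (276,289), lid rim centre about (280,192); the lever now lies diagonal to the pipe, nut (163,53), sleeve (84,43). Measuring the bar by mask and checking the lever.

```bash
python3 - <<'E'
from h import *;import pickle
s,c=pickle.load(open("w6.pkl","rb"));im=cv2.imread("pics/w6.png");c2=pickle.load(open("w2.pkl","rb"))[1];c3=pickle.load(open("w3.pkl","rb"))[1]
g=im.astype(int)
rows=[]
for v in range(145,276,6):
    r=g[v,255:305].min(1);k=np.where(r>180)[0];rows.append((v,*( (k.min()+255,k.max()+255,len(k)) if len(k) else (0,0,0))))
print(rows)
def bar(n,u0,v0,u1,v1,th):
    a=cv2.imread(f"pics/{n}.png")[v0:v1,u0:u1].min(2)>th;k,l,st,ce=cv2.connectedComponentsWithStats(a.astype(np.uint8));i=1+np.argmax(st[1:,4]);ys,xs=np.where(l==i)
    return cv2.minAreaRect(np.c_[xs+u0,ys+v0].astype(np.float32)),st[i]
print(bar("w6",262,140,296,262,180));print(bar("w2",225,215,333,275,180));print(bar("w3",405,70,525,140,180))
# gauge: white face
def ga(n,u0,v0,u1,v1): return bar(n,u0,v0,u1,v1,190)
print(ga("w6",255,270,300,310),ga("w2",338,245,385,290))
print("gauge",tri([ray(c,276.5,289),ray(c2,360.5,266.5),ray(c3,543,140)]))
# bar edges on plane 172/166
for z in(166,172):
    A,B=plane(c,277.3,270,z),plane(c,280.3,155,z);print(z,A.round(1),B.round(1),np.linalg.norm(A-B),np.arctan2(*(A-B)[1::-1]))
n,t=plane(c,163,53,114),plane(c,84,43,122);print("lever",n,t,np.arctan2(t[1]-n[1],t[0]-n[0]))
# rim ellipse from Canny near circle
P=np.array([[174,190],[385,190],[280,90],[280,293],[205,117],[355,117],[207,265],[353,265]],float)
E
```

```text
[(145, np.int64(261), np.int64(285), 13), (151, np.int64(271), np.int64(277), 6), (157, np.int64(259), np.int64(289), 13), (163, np.int64(256), np.int64(283), 17), (169, np.int64(257), np.int64(285), 17), (175, np.int64(259), np.int64(285), 15), (181, np.int64(255), np.int64(285), 16), (187, np.int64(260), np.int64(284), 15), (193, np.int64(255), np.int64(284), 15), (199, np.int64(271), np.int64(284), 14), (205, np.int64(271), np.int64(284), 14), (211, np.int64(270), np.int64(284), 15), (217, np.int64(270), np.int64(284), 15), (223, np.int64(270), np.int64(284), 15), (229, np.int64(270), np.int64(283), 14), (235, np.int64(271), np.int64(283), 13), (241, np.int64(270), np.int64(283), 14), (247, np.int64(269), np.int64(283), 15), (253, np.int64(270), np.int64(282), 13), (259, np.int64(270), np.int64(282), 13), (265, np.int64(271), np.int64(282), 12), (271, 0, 0, 0)]
(((278.7952575683594, 200.20022583007812), (121.76678466796875, 25.8278751373291), 87.27368927001953), array([   1,    0,   27,  122, 1698], dtype=int32))
(((276.1233825683594, 246.0848388671875), (118.9527359008789, 23.189
[... 151 characters left out ...]
5.205260276794434), 26.56505012512207), array([ 93,  46,  27,  19, 315], dtype=int32))
(((277.0, 290.5), (33.0, 38.0), 90.0), array([   3,    4,   39,   34, 1002], dtype=int32)) (((361.0, 267.5), (35.0, 38.0), 90.0), array([   4,    5,   39,   36, 1043], dtype=int32))
gauge (array([494.59469325,   7.99863884, 152.90491725]), [np.float64(0.518344238361216), np.float64(0.20366127211237833), np.float64(0.4550526741000452)])
166 [475.8 -10.7 166. ] [405.3 -80.6 166. ] 99.26637029255481 0.7805758771782678
172 [473.6 -12.9 172. ] [404.6 -81.3 172. ] 97.20544247684931 0.7805758771782684
lever [ 422.90103857 -207.40709645  114.        ] [ 463.32125131 -257.84395979  122.        ] -0.8952009752447591
```

Lever re-checked from the new place: -0.895, i.e. vent ≈ 0.78. Bar direction 0.78, balance point ≈ (452.4,-34.4,166), consistent with gauge, bar end and rim. Descending.

>>> move_arm:
  deltas:
    - {"linear": [-4, 0, 6], "roll": 0.01}
    - {"linear": [-12, -2, 22], "roll": 0.02}
    - {"linear": [-22, -4, 46], "roll": 0.027}
    - {"linear": [-28, -4, 76], "roll": 0.027}
    - {"linear": [-28, -4, 104], "roll": 0.027}
    - {"linear": [-28, -4, 126], "roll": 0.027}
    - {"linear": [-28, -4, 142], "roll": 0.027}
    - {"linear": [-28, -4, 153], "roll": 0.027}
    - {"linear": [-28, -4, 160], "roll": 0.027}
    - {"linear": [-28, -4, 164], "roll": 0.027}
    - {"linear": [-28, -4, 166], "roll": 0.027}
    - {"linear": [-28, -4, 166], "roll": 0.027}
    - {"linear": [-28, -4, 166], "roll": 0.027}
  claw: 0.6

```text
t: 10.2
tool_pos: [452.5, -34.5, 163.8]
eef_rot: [-0.38, 0.925, -0.0, 0.0]
contact_force: [0.5, -0.3, 1.0]
opening: 0.6
grasp_force: 0.0
```

```bash
python3 shot.py w7; python3 - <<'E'
from h import *;import pickle
s,c=pickle.load(open("w7.pkl","rb"));im=cv2.imread("pics/w7.png").astype(int)
for v in range(180,400,14):
    k=np.where(im[v,230:335].min(1)>170)[0]+230;print(v,(k.min(),k.max(),len(k)) if len(k) else None)
X=np.array(s["tool_pos"]);print("tcp px",proj(c,X),proj(c,X+[0,0,2]))
E
```

```text
10.2 [452.5 -34.5 163.8] [-7.60855829e-02  5.29914433e-03 -3.54527426e-01  1.21000866e+00
  4.84231608e-05 -8.56202769e-01] [-3.80242575e-01  9.24886670e-01 -1.94351547e-04  4.40159005e-04]
180 (np.int64(267), np.int64(299), 33)
194 (np.int64(267), np.int64(299), 33)
208 (np.int64(267), np.int64(299), 33)
222 (np.int64(268), np.int64(298), 31)
236 (np.int64(268), np.int64(298), 31)
250 (np.int64(269), np.int64(298), 30)
264 (np.int64(268), np.int64(297), 30)
278 (np.int64(268), np.int64(297), 30)
292 (np.int64(269), np.int64(297), 29)
306 (np.int64(269), np.int64(297), 29)
320 (np.int64(287), np.int64(291), 5)
334 None
348 None
362 None
376 None
390 (np.int64(264), np.int64(306), 21)
tcp px (np.float64(284.11318526062405), np.float64(318.07976482942695)) (np.float64(284.1391509813925), np.float64(321.0301977398732))
```

```bash
python3 - <<'E'
from h import *;import pickle
s,c=pickle.load(open("w7.pkl","rb"));im=cv2.imread("pics/w7.png").astype(int)
print([(v,im[v,283].tolist()) for v in range(40,420,8)])
d=np.array([np.cos(.785),np.sin(.785),0]);X=np.array([452.4,-34.4,172])
for a in(-62,-49,32,):print(a,proj(c,X+a*d))
for a in(38,59,80):print(a,proj(c,X-[0,0,17]+a*d))
for v in (340,370,385,400,410): print(v,im[v,250:320:5].sum(1)//3)
E
```

```text
[(40, [110, 114, 113]), (48, [141, 145, 143]), (56, [142, 144, 143]), (64, [170, 174, 173]), (72, [169, 175, 174]), (80, [170, 174, 172]), (88, [170, 174, 171]), (96, [168, 173, 169]), (104, [169, 172, 170]), (112, [166, 168, 167]), (120, [167, 170, 170]), (128, [166, 171, 170]), (136, [166, 171, 170]), (144, [163, 167, 170]), (152, [171, 178, 177]), (160, [133, 139, 139]), (168, [175, 183, 182]), (176, [206, 214, 214]), (184, [216, 222, 221]), (192, [216, 221, 221]), (200, [216, 222, 221]), (208, [216, 222, 221]), (216, [216, 222, 221]), (224, [215, 222, 221]), (232, [216, 221, 221]), (240, [215, 221, 220]), (248, [215, 221, 221]), (256, [215, 221, 221]), (264, [215, 221, 220]), (272, [214, 221, 220]), (280, [214, 220, 220]), (288, [215, 221, 220]), (296, [215, 221, 220]), (304, [214, 220, 220]), (312, [214, 220, 220]), (320, [141, 147, 146]), (328, [140, 146, 146]), (336, [140, 146, 145]), (344, [141, 146, 146]), (352, [138, 143, 142]), (360, [138, 143, 143]), (368, [138, 144, 143]), (376, [138, 143, 143]), (384, [136, 142, 142]), (392, [177, 184, 186]), (400, [219, 223, 226]), (408, [219, 223, 226]), (416, [53, 52, 51])]
-62 (np.float64(284.14385467955225), np.float64(165.79353282983766))
-49 (np.float64(284.234206093864), np.float64(204.93801847120778))
32 (np.float64(284.62223977963214), np.float64(396.71881415101996))
38 (np.float64(284.4079641460371), np.float64(378.2134791464873))
59 (np.float64(284.4778756844857), np.float64(413.06104703724327))
80 (np.float64(284.5385471055979), np.float64(444.7268163661827))
340 [149 147 147 148 116 130 140 188 170 134 125 147 146 148]
370 [143  63  49  60 111 130 138 138 139 132 120  50  46  66]
385 [ 59  63  69  76  92 126 136 139 138 132  99  67  57  46]
400 [104 222 222 152 223 223 223 222 223 223 223 168 223 222]
410 [111 162 208 222 221 222 221 208 222 222 221 204 135  68]
```

The bar is centred (u=283 vs TCP 284) and parallel to the tool, both ends within ~2 mm of prediction. Gripping (t>10 s, over 3 s since venting).

>>> move_arm:
  deltas:
    - {"linear": [0, 0, 0], "roll": 0}
    - {"linear": [0, 0, 0], "roll": 0}
    - {"linear": [0, 0, 0], "roll": 0}
    - {"linear": [0, 0, 0], "roll": 0}
    - {"linear": [0, 0, 0], "roll": 0}
    - {"linear": [0, 0, 0], "roll": 0}
    - {"linear": [0, 0, 0], "roll": 0}
    - {"linear": [0, 0, 0], "roll": 0}
  claw: 0
  grip_force: 60

```text
t: 11.05
tool_pos: [452.1, -34.3, 163.6]
eef_rot: [-0.38, 0.925, 0.0, 0.0]
contact_force: [-1.8, 2.2, 6.0]
opening: 0.15
grasp_force: 59.4
```

>>> move_arm:
  deltas:
    - {"linear": [0, 0, -0.5], "roll": 0}
    - {"linear": [0, 0, -1.5], "roll": 0}
    - {"linear": [0, 0, -3], "roll": 0}
    - {"linear": [0, 0, -4.5], "roll": 0}
    - {"linear": [0, 0, -6], "roll": 0}
    - {"linear": [0, 0, -6], "roll": 0}
    - {"linear": [0, 0, -6], "roll": 0}

```text
t: 11.75
tool_pos: [452.1, -34.5, 169.3]
eef_rot: [-0.38, 0.925, -0.0, -0.0]
contact_force: [0.4, -0.8, -5.1]
opening: 0.15
grasp_force: 58.4
```

Carrying 5.1 N, the lid's weight. Raise straight up, slowly.

>>> move_arm:
  deltas:
    - {"linear": [0, 0, -1], "roll": 0}
    - {"linear": [0, 0, -4], "roll": 0}
    - {"linear": [0, 0, -9], "roll": 0}
    - {"linear": [0, 0, -15], "roll": 0}
    - {"linear": [0, 0, -22], "roll": 0}
    - {"linear": [0, 0, -30], "roll": 0}
    - {"linear": [0, 0, -38], "roll": 0}
    - {"linear": [0, 0, -46], "roll": 0}
    - {"linear": [0, 0, -54], "roll": 0}
    - {"linear": [0, 0, -62], "roll": 0}
    - {"linear": [0, 0, -70], "roll": 0}
    - {"linear": [0, 0, -77], "roll": 0}
    - {"linear": [0, 0, -83], "roll": 0}
    - {"linear": [0, 0, -88], "roll": 0}
    - {"linear": [0, 0, -92], "roll": 0}
    - {"linear": [0, 0, -94], "roll": 0}
    - {"linear": [0, 0, -95], "roll": 0}
    - {"linear": [0, 0, -95], "roll": 0}
    - {"linear": [0, 0, -95], "roll": 0}
    - {"linear": [0, 0, -95], "roll": 0}

```text
t: 13.75
tool_pos: [452.0, -34.5, 264.1]
eef_rot: [-0.38, 0.925, 0.0, -0.0]
contact_force: [-0.5, 0.5, -5.1]
opening: 0.153
grasp_force: 58.5
```

```bash
python3 shot.py w8; python3 - <<'E'
from h import *
from scipy.spatial.transform import Rotation as R
import pickle
s=bot.state();M=R.from_quat(s["eef_rot"]).as_matrix();print(s["t"],s["opening"],s["contact_force"],"tool torque",M.T@np.array(s["ft_torque"]))
a=cv2.imread("pics/w7.png").astype(int);b=cv2.imread("pics/w8.png").astype(int)
# bar in the wrist picture before/after: lid tilt shows as shift
for im in(a,b):
    r=[]
    for v in range(160,420,2): r.append(int(im[v,283].mean()))
    e=np.abs(np.diff(r));print([(160+2*i,r[i],r[i+1]) for i in np.where(e>18)[0]])
    print([(v,np.where(im[v,230:335].min(1)>190)[0][[0,-1]]+230) for v in(190,230,270)])
t=bot.get_image("top");cv2.imwrite("pics/top2.png",t);c=bot.calibration("top")
h=cv2.cvtColor(t,cv2.COLOR_BGR2HSV)
E
```

```text
13.75 [452.  -34.5 264.1] [-7.60803005e-02 -8.66542556e-03 -1.48709008e-01  1.43110964e+00
 -4.52550967e-05 -8.56278009e-01] [-3.80279842e-01  9.24871456e-01  5.99959166e-05 -1.69578256e-04]
13.8 0.15319648853481915 [-0.11392424  0.15252547 -5.05837036] tool torque [-0.03508872  0.0275088   0.00767575]
[(np.int64(164), 138, 167), (np.int64(316), 211, 173), (np.int64(318), 173, 144), (np.int64(390), 131, 182), (np.int64(392), 182, 222), (np.int64(410), 212, 122), (np.int64(412), 122, 77), (np.int64(414), 77, 52), (np.int64(416), 52, 30)]
[(190, array([270, 294])), (230, array([270, 294])), (270, array([271, 293]))]
[(np.int64(164), 126, 148), (np.int64(166), 148, 167), (np.int64(168), 167, 186), (np.int64(314), 202, 183), (np.int64(316), 183, 149), (np.int64(390), 127, 150), (np.int64(392), 150, 215), (np.int64(410), 217, 148), (np.int64(412), 148, 70), (np.int64(414), 70, 49)]
[(190, array([241, 289])), (230, array([253, 288])), (270, array([267, 288]))]
```

```bash
python3 - <<'E'
from h import *
for n in("w7","w8"):
    im=cv2.imread(f"pics/{n}.png").astype(int)
    for v in(200,300):print(n,v,im[v,258:308:2].mean(1).astype(int).tolist())
    m=(im[392:412,200:370].min(2)>200);print("gauge u",np.where(m)[1].mean()+200,m.sum())
ct,cs=bot.calibration("top"),bot.calibration("scene")
t=bot.get_image("top");sc=bot.get_image("scene")
# expected gauge pixel: shifted by +100 in z
for im,c,n in((t,ct,"top"),(sc,cs,"scene")):
    e=proj(c,np.array([494.6,8,253.]));u,v=int(e[0]),int(e[1]);w=im[v-12:v+13,u-12:u+13]
    m=(w.min(2)>170).astype(np.uint8);k,l,st,ce=cv2.connectedComponentsWithStats(m);print(n,e,[(ce[i]+[u-12,v-12]).round(1).tolist()+[int(st[i,4])] for i in range(1,k) if st[i,4]>15])
E
```

```text
w7 200 [157, 163, 167, 165, 168, 187, 201, 207, 212, 216, 221, 222, 221, 219, 214, 212, 213, 211, 200, 187, 180, 172, 158, 137, 140]
w7 300 [148, 149, 149, 150, 151, 168, 190, 201, 204, 210, 215, 219, 219, 217, 212, 210, 210, 202, 188, 179, 170, 160, 138, 135, 148]
gauge u 284.6428571428571 1036
w8 200 [194, 185, 172, 188, 200, 205, 210, 213, 218, 218, 217, 213, 210, 209, 209, 203, 192, 181, 173, 164, 148, 127, 142, 155, 154]
w8 300 [99, 61, 41, 124, 188, 198, 202, 208, 213, 216, 215, 212, 207, 204, 205, 196, 183, 174, 165, 152, 111, 44, 49, 95, 105]
gauge u 281.0695754716981 848
top (np.float64(212.52514579964816), np.float64(202.25919277388994)) []
scene (np.float64(223.07496589334073), np.float64(193.13750905188476)) [[218.4, 193.3, 49]]
```

The whole lid moved 1.6 mm sideways in the picture as the bar centred itself in the pads, and its fore-aft edges did not move. It therefore hangs level, with the tool moments ≈0.03 N m. Handing in.

```bash
python3 -c "
from station import bot
print(bot.hand_in())"
```

```text
the job is handed in; nothing more can be done
None
```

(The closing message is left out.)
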